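# Store the tool holders by length

## Task

Put the four tool holders that stand on the mat away into the row of red sockets in order of length: the shortest in the end socket behind the green label, then the next longer one beside it and so on, up to the longest at the other end. Lower each one gently until it stands upright with its flange resting on the socket and let it go. Leave the touch probe where it stands and do not knock over any holder.

Things in the scene. Friction and masses are not known exactly. Their poses are not given: they have to be found in the camera images.
- holder_sidelock: shortest tool holder, 80 mm tall in all: plain thick bright steel cylinder, 50 mm diameter up to the top, 20 mm black bore in its top face. Grip 25 mm below the top, 50 mm wide. 0.65 kg. Origin: centre of the underside of its shank (29 mm diameter, 20 mm long) on which it stands; z up its axis. Flange 50 mm diameter, from 20 to 46 mm height. Round, so any grasp yaw does.
- holder_collet: second shortest tool holder, 105 mm tall: near-black slotted nut, 42 mm diameter from 62 mm to the top, brass ring (collet) in its top face. Grip 25 mm below the top, 42 mm wide. 0.7 kg. Origin: centre of the underside of its shank (29 mm diameter, 20 mm long) on which it stands; z up its axis. Flange 50 mm diameter, from 20 to 46 mm height. Round, so any grasp yaw does.
- holder_shrink: second longest tool holder, 130 mm tall: slim bright nose, 30 mm diameter from 73 mm to the top, its last 20 mm copper-coloured, 14 mm black bore. Grip 25 mm below the top, 30 mm wide. 0.7 kg. Origin: centre of the underside of its shank (29 mm diameter, 20 mm long) on which it stands; z up its axis. Flange 50 mm diameter, from 20 to 46 mm height. Round, so any grasp yaw does.
- holder_milling: longest tool holder, 155 mm tall: straight dark grey neck, 32 mm diameter from 58 mm to the top, four small gold inserts in its last 10 mm. Grip 25 mm below the top, 32 mm wide. 0.8 kg. Origin: centre of the underside of its shank (29 mm diameter, 20 mm long) on which it stands; z up its axis. Flange 50 mm diameter, from 20 to 46 mm height. Round, so any grasp yaw does.
- touch_probe: touch probe that must stay where it stands among the holders: black foot 70 mm diameter, 30 mm high, steel flange, white body 40 mm diameter to 100 mm height with an amber band, thin white stylus, small red ball at 151 mm. Origin: centre of the underside of the foot; z up. Loose, 1.1 kg.
- green_label: green card in a blue frame (72 x 38 mm) on the sloping label strip on the robot's side of the socket row, at one or the other end; the other three cards are white. It marks the first socket. Origin: middle of the card, 67 mm straight in front of the centre of that end socket (at right angles to the row), 32 mm above the bench. Fixed.
- socket_a: one of four alike red blocks, 83 x 83 x 40 mm high, black insert, fixed at 84 mm pitch in a straight row; the letters' order in the row varies. Origin: centre of underside, 4 mm above the bench; x across the row, away from the labels, y along it, z up. In its flat top a round well, 44 mm wide, 34 mm deep. A seated holder's flange rests flat on the top, its origin 20 mm above this origin.
- socket_b: one of four alike red blocks, 83 x 83 x 40 mm high, black insert, fixed at 84 mm pitch in a straight row; the letters' order in the row varies. Origin: centre of underside, 4 mm above the bench; x across the row, away from the labels, y along it, z up. In its flat top a round well, 44 mm wide, 34 mm deep. A seated holder's flange rests flat on the top, its origin 20 mm above this origin.
- socket_c: one of four alike red blocks, 83 x 83 x 40 mm high, black insert, fixed at 84 mm pitch in a straight row; the letters' order in the row varies. Origin: centre of underside, 4 mm above the bench; x across the row, away from the labels, y along it, z up. In its flat top a round well, 44 mm wide, 34 mm deep. A seated holder's flange rests flat on the top, its origin 20 mm above this origin.
- socket_d: one of four alike red blocks, 83 x 83 x 40 mm high, black insert, fixed at 84 mm pitch in a straight row; the letters' order in the row varies. Origin: centre of underside, 4 mm above the bench; x across the row, away from the labels, y along it, z up. In its flat top a round well, 44 mm wide, 34 mm deep. A seated holder's flange rests flat on the top, its origin 20 mm above this origin.
Mind the look-alikes: they are no part of the job. What is shaped like the holder_sidelock but blue or orange is not meant. Leave any turquoise look-alike of the holder_collet alone.

How it is judged:
By the outcome, as a careful person would: the job done as asked, in the order asked, and still so for the second after the job is handed in, with the robot touching nothing.
It also fails if it takes over 115 s, if anything falls off the work surface, if the arm or the gripper's body presses on something with over 40 N, if the wrist force passes 120 N, or if a joint passes its speed limit or range.

## Robot

A 6-joint arm with a two-finger parallel gripper is mounted at the origin on the work surface. World frame = base frame: x ahead of the robot, y to its left, z up, the work surface at z = 0. Lengths are in m, angles in rad, forces in N, time in s.
With the tool pointing down it reaches from about 0.275 to 0.725 m from the base axis. Payload 15.9 kg.
Tool frame: the origin (TCP) lies midway between the tips of the shut fingers; the grasp point (between the pads) lies manip.hold_point_z behind it (manip.hold_point_z is the distance from the TCP to the grasp point, in m); z points along the fingers, y is the direction in which the jaws open and shut (so a half turn about z gives the same grasp; the last joint's range is limited). The gripper opens to 85 mm and grips with 20 to 120 N. Pads are 22 mm wide; open, the fingers measure 114 mm over their backs; the gripper's body (76 mm by 85 mm) begins 54 mm behind the grasp point. The pads swing forward as they close: fully open they stand 13 mm farther back than shut.
Start: joints at [1.186, 0.213, -0.034, 1.323, 0, 1.571], TCP at [0.188, 0.463, 0.231] pointing down, gripper open.
Joint ranges: [-2.98, 2.98], [-0.74, 1.72], [-1.14, 1.35], [-2.1, 2.04], [-1.57, 1.44], [-3.14, 3.14]. Speed limits (rad/s): [1.89, 1.89, 2.39, 2.57, 3.14, 3.14].

## Interface

Orientations are given as [roll, pitch, yaw] about the fixed x, y, z axes, in that order (R = Rz(yaw) Ry(pitch) Rx(roll)).
In Python, from workcell import manip, capture, camera_model, ticket, spotter gives the robot as it stands. The module is installed in compiled form; this text tells all that it offers.
- The arm moves only by the tool move_arm, never from a script. Its argument "moves" is a list that holds one entry, the list of rows, each a list of 7 numbers: the opening, from 0 (shut) to 1 (fully open), then the shift along the tool's x, y, z in units of 30 mm (1.0 is 30 mm), then the turn, a rotation vector about the tool's x, y, z in units of 5 degrees (1.0 is 5 degrees). A call has 1 to 20 rows; each row is the pose to reach, as a shift and turn from the pose commanded when the call began, along the tool's axes at that moment; what a row does not reach only later rows make up. A row lasts 1/10 s, in which the tool goes at most 50 mm and 8.59 degrees, less where a joint would pass 70% of its speed; a pose out of reach is approached as far as the arm can. A call with a gripper value outside its range is refused whole. The fingers move at their own pace and stop on an object; "newtons" is the grip in N (left out, the last holds). Time passes only in rows, so rows that repeat a pose let the fingers close. It gives the time, the measured TCP pose, the force and the opening at its end, in the units of the state.
- manip.read_state(): the state, without advancing time (a new reading comes with each control period).
- capture(name): name is "scene" or "top" or "wrist"; returns the picture (420x560x3 uint8, red, green, blue); there is no depth.
- camera_model(name): a dict with "intrinsics" (3x3 intrinsics, pixels), "extrinsics" (4x4, takes a point from camera to world coordinates). Camera axes: x right, y down, z forward; pixel columns grow to the right and rows downward; lengths in m; the calibration is good to about 2 mm. A picture is of the moment at which its call begins: read the wrist's pose just before it. camera_model takes no time and is no camera call; for the wrist camera it gives the pose at the moment of the call.
- ticket.sign_off(): hands the job in, once; it reports no verdict.
Trained networks look in the newest picture that a camera, given by its name, has taken for a name from the list of things; names that differ only in an ending like _2 or _b are one class to them, and where a whole thing is asked for, a point or a joint stands for the part that bears it (a point fixed in the world has none). Each returns a list of dicts, best first, with "score" (0 to 1); they miss things now and then, are a little off and sometimes report something else, mostly with a low value. They report only what shows in the picture. A call takes as long as a camera call. They do not tell look-alikes from the thing itself.
- spotter.cut_out(camera, name): "region" (420x560 bool, what is visible of it) and "position" ([column, row] in pixels, amid what is visible of it).
The state is a dict: "time": time; "qpos": joint angles; "dq": joint speeds; "tau": joint torques, N m; "position": TCP position; "orientation": TCP orientation; "contact_force": force on the tool from outside, world axes, zero at the start; "torque": the same for the moment, N m; "grip_width": opening from 0.0 (shut) to 1.0 (fully open).
Only numpy, scipy, OpenCV 4.12 (cv2) and the standard library are available. Lean on these libraries where they do the work, as an engineer would, in place of code of your own. Each camera call takes 0.05 s, during which the arm holds its last target. There are 200 camera calls.

## Working session

There is one attempt and no reset: what is moved stays moved. The work goes in short steps, Python scripts to look and compute and a tool call to move; the robot and the scene stay as the last step left them, time stands still between calls to the robot, and variables do not carry over. Pictures are saved under pics/ and viewed, about 12 in all and at most 16, crops included, and the job is handed in when it is done.

Besides the shell and the picture viewer there is one more tool, called by a JSON object that holds its "op" and its "data". move_arm: Moves the arm, as the interface text tells. Its arguments: {"type":"object","properties":{"moves":{"type":"array"},"newtons":{"type":"number"}},"required":["moves"]}

```bash
mkdir -p pics
python3 - <<'E'
from workcell import manip,capture,camera_model
import cv2,numpy as np
np.set_printoptions(precision=4,suppress=True)
print(manip.read_state(),manip.hold_point_z)
for n in("scene","top"):
    im=capture(n); cv2.imwrite(f"pics/{n}0.png",im[:,:,::-1]); m=camera_model(n); print(n,m["intrinsics"],m["extrinsics"])
m=camera_model("wrist");print(m)
E
```

```text
{'time': 0.0, 'qpos': array([ 1.186 ,  0.2134, -0.0351,  1.3235,  0.    ,  1.5708]), 'dq': array([-0.0008,  0.0004, -0.    , -0.0015, -0.0019,  0.0001]), 'tau': array([ -0.0039, -68.6163,  48.7114,   0.0174,  -0.    ,  -0.0001]), 'position': array([0.1876, 0.4631, 0.2308]), 'orientation': array([-3.1404, -0.    ,  2.7567]), 'contact_force': array([-0.2117, -0.9327, -0.5036]), 'torque': array([ 0.0137, -0.0297, -0.0462]), 'grip_width': 0.9970486596424434} 0.0187
scene [[405.0184   0.     281.3243]
 [  0.     405.0184 212.2611]
 [  0.       0.       1.    ]] [[ 0.8277  0.2917 -0.4793  0.9455]
 [ 0.5608 -0.4618  0.6872 -0.6279]
 [-0.0209 -0.8376 -0.5459  0.5201]
 [ 0.      0.      0.      1.    ]]
top [[398.9422   0.     277.2378]
 [  0.     398.9422 209.389 ]
 [  0.       0.       1.    ]] [[ 0.0038 -0.9982  0.0595  0.4797]
 [-0.9995 -0.0019  0.0312 -0.0649]
 [-0.0311 -0.0595 -0.9977  0.9842]
 [ 0.      0.      0.      1.    ]]
{'intrinsics': array([[297.6961,   0.    , 275.7222],
       [  0.    , 297.6961, 207.3852],
       [  0.    ,   0.    ,   1.    ]]), 'extrinsics': array([[ 0.3758,  0.879 ,  0.2933,  0.1108],
       [ 0.9267, -0.3566, -0.1185,  0.4955],
       [ 0.0005,  0.3164, -0.9486,  0.3732],
       [ 0.    ,  0.    ,  0.    ,  1.    ]])}
```

View pics/scene0.png

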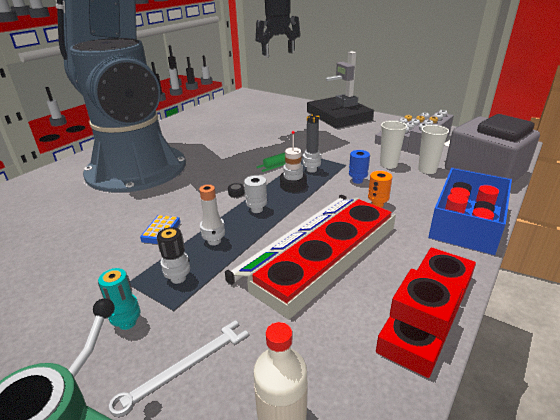

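View pics/top0.png

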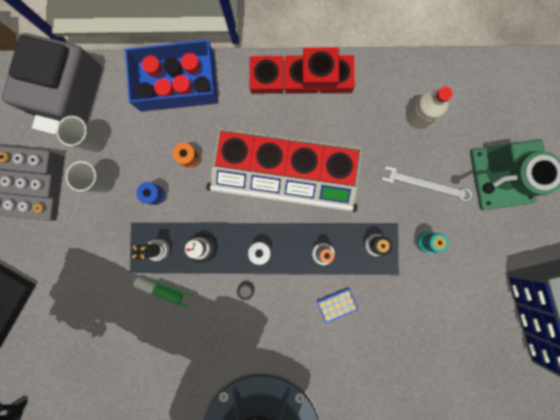

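The top view shows these pieces on the mat:
- collet (378,245)
- shrink (323,254)
- sidelock (259,253)
- probe (198,248), which stays
- milling (148,250)

The green label is at (335,194), so the first socket is (339,166) and the row runs left to (235,151). The look-alikes to avoid are blue (150,192), orange (184,153) and turquoise (432,242), all off the mat. The stacked red blocks at (300,70) are not the row.

```bash
cat > h.py <<'E'
import numpy as np,cv2
from scipy.optimize import minimize
from workcell import manip,capture,camera_model,spotter
np.set_printoptions(precision=4,suppress=True)
P=dict(holder_sidelock=[(0,20,29),(20,80,50)],holder_collet=[(0,20,29),(20,46,50),(46,62,40),(62,105,42)],
 holder_shrink=[(0,20,29),(20,46,50),(46,73,36),(73,130,30)],holder_milling=[(0,20,29),(20,46,50),(46,58,40),(58,155,32)])
def proj(m,p):
    E=m["extrinsics"];q=(np.asarray(p)-E[:3,3])@E[:3,:3]@m["intrinsics"].T
    return q[:,:2]/q[:,2:]
def ray(m,uv,z):
    E=m["extrinsics"];d=E[:3,:3]@np.linalg.solve(m["intrinsics"],[uv[0],uv[1],1]);return E[:3,3]+d*(z-E[2,3])/d[2]
a=np.linspace(0,2*np.pi,40)[:-1];C=np.c_[np.cos(a),np.sin(a)]
def sil(m,n,xy,z0,s=4):
    im=np.zeros((420*s,560*s),np.uint8)
    for lo,hi,d in P[n]:
        pts=np.vstack([np.c_[xy+C*d/2000,np.full(39,z0+z/1000)] for z in(lo,hi)])
        cv2.fillConvexPoly(im,cv2.convexHull(np.round(proj(m,pts)*s+s/2).astype(np.int32)),1)
    return cv2.resize(im.astype(np.float32),(560,420),interpolation=cv2.INTER_AREA)
def fit(m,n,reg,xy0,z0=0.001):
    r=reg.astype(np.float32)
    f=lambda p:-np.minimum(s:=sil(m,n,p,z0),r).sum()/np.maximum(s,r).sum()
    o=minimize(f,xy0,method="Nelder-Mead",options=dict(initial_simplex=np.array(xy0)+np.array([[0,0],[.01,0],[0,.01]]),xatol=2e-4,fatol=1e-4))
    return o.x,-o.fun
E
python3 - <<'E'
from h import *
pix=dict(holder_collet=(380,245),holder_shrink=(326,255),holder_sidelock=(259,253),holder_milling=(140,251))
H=dict(holder_collet=.105,holder_shrink=.13,holder_sidelock=.08,holder_milling=.155)
for c in("top","scene"):
    im=capture(c);m=camera_model(c)
    for n in pix:
        g=ray(camera_model("top"),pix[n],H[n])[:2]
        if c=="top":print(n,"guess",g)
        for d in spotter.cut_out(c,n)[:3]:
            x,s=fit(m,n,d["region"],g) if np.hypot(*(np.array(d["position"])-proj(m,[[*g,.06]])[0]))<25 else (None,0)
            print(c,n,round(d["score"],2),d["position"],x,round(s,3))
    if c=="top":
        g=cv2.cvtColor(im,cv2.COLOR_RGB2GRAY)
        W=[]
        for u,v in[(339,166),(304,160),(269,156),(235,151)]:
            k=np.zeros_like(g);cv2.circle(k,(u,v),17,1,-1)
            n_,l,st,ce=cv2.connectedComponentsWithStats(((im[:,:,0]<90)&(k>0)).astype(np.uint8))
            i=1+st[1:,4].argmax();W.append(ray(m,ce[i],.044)[:2]);print(ce[i],st[i],W[-1])
        W=np.array(W);d=np.diff(W,axis=0);print(d,np.linalg.norm(d,axis=1),"row ang",np.arctan2(*(W[3]-W[0])[::-1]))
E
```

```text
holder_collet guess [ 0.4547 -0.2618]
top holder_collet 0.88 [431.3, 243.1] None 0
top holder_collet 0.71 [376.8, 247.3] [ 0.4532 -0.2681] 0.946
holder_shrink guess [ 0.4338 -0.1421]
top holder_shrink 0.93 [324.0, 254.2] [ 0.4328 -0.1437] 0.956
holder_sidelock guess [0.4348 0.0042]
top holder_sidelock 0.93 [186.5, 152.6] None 0
top holder_sidelock 0.88 [149.1, 195.1] None 0
top holder_sidelock 0.78 [260.6, 253.9] [0.4346 0.0043] 0.952
holder_milling guess [0.4413 0.248 ]
top holder_milling 0.77 [151.8, 249.2] [0.4391 0.2511] 0.867
[339.0123 165.0717] [327 153  25  25 488] [ 0.6411 -0.1814]
[303.928  160.0617] [292 148  25  25 486] [ 0.6532 -0.0985]
[268.9353 155.1942] [257 143  25  25 479] [ 0.6651 -0.0152]
[234.2458 150.3093] [222 139  25  24 472] [0.6771 0.0679]
[[0.0121 0.0829]
 [0.0119 0.0833]
 [0.012  0.0831]] [0.0838 0.0841 0.084 ] row ang 1.4273707365276007
scene holder_collet 0.91 [123.2, 295.6] None 0
scene holder_collet 0.65 [172.9, 256.7] [ 0.4513 -0.2674] 0.933
scene holder_shrink 0.86 [210.3, 218.4] [ 0.4305 -0.143 ] 0.93
scene holder_sidelock 0.83 [259.0, 191.9] [0.4341 0.0036] 0.942
scene holder_sidelock 0.79 [380.5, 188.5] None 0
scene holder_sidelock 0.59 [358.4, 164.3] None 0
scene holder_milling 0.89 [307.4, 146.3] [0.4402 0.2482] 0.928
scene holder_milling 0.54 [284.8, 277.6] None 0
```

```bash
cat > plan.py <<'E'
# python3 plan.py x y z  [x y z ...] : tool-frame shifts (units) from the present pose, yaw 1.427, straight down
import sys;from h import *
from scipy.spatial.transform import Rotation as R
s=manip.read_state();R0=R.from_euler("xyz",s["orientation"]);Rt=R.from_euler("xyz",[np.pi,0,1.427])
print("t",s["time"],"pos",s["position"],"w",s["grip_width"],"F",s["contact_force"])
print("turn",np.round((R0.inv()*Rt).as_rotvec(degrees=True)/5,2))
for p in np.array(sys.argv[1:],float).reshape(-1,3):print(p,np.round(R0.inv().apply(p-s["position"])/.03,2))
E
python3 plan.py .4345 .004 .231
```

```text
t 0.6 pos [0.1877 0.4634 0.2313] w 0.9990038793520423 F [ 0.0008  0.1045 -0.3084]
turn [-0.    0.   15.24]
[0.4345 0.004  0.231 ] [-13.37 -11.11   0.01]
```

{"op": "move_arm", "data": {"moves": [[[1,-13.37,-11.11,0,0,0,15.24],[1,-13.37,-11.11,0,0,0,15.24],[1,-13.37,-11.11,0,0,0,15.24],[1,-13.37,-11.11,0,0,0,15.24],[1,-13.37,-11.11,0,0,0,15.24],[1,-13.37,-11.11,0,0,0,15.24],[1,-13.37,-11.11,0,0,0,15.24],[1,-13.37,-11.11,0,0,0,15.24],[1,-13.37,-11.11,0,0,0,15.24],[1,-13.37,-11.11,0,0,0,15.24],[1,-13.37,-11.11,0,0,0,15.24],[1,-13.37,-11.11,0,0,0,15.24],[1,-13.37,-11.11,0,0,0,15.24],[1,-13.37,-11.11,0,0,0,15.24],[1,-13.37,-11.11,0,0,0,15.24],[1,-13.37,-11.11,0,0,0,15.24]]], "newtons": 60}}

```text
time: 2.2
position: [0.4341, 0.0047, 0.2315]
orientation: [3.141, -0.0, 1.428]
contact_force: [-1.1, 0.4, -0.7]
grip_width: 1.0
```

```bash
python3 plan.py .4345 .004 .231 .4345 .004 .12  .4345 .004 .037
python3 - <<'E'
from h import *
m=camera_model("wrist");im=capture("wrist");cv2.imwrite("pics/w1.png",im[:,:,::-1])
for d in spotter.cut_out("wrist","holder_sidelock")[:3]: print(d["score"],d["position"],fit(m,"holder_sidelock",d["region"],[.4345,.004]))
E
```

```text
t 2.2 pos [0.4341 0.0047 0.2315] w 0.9997961953065104 F [-1.0962  0.3803 -0.6555]
turn [ 0.   -0.    0.01]
[0.4345 0.004  0.231 ] [-0.02  0.02  0.02]
[0.4345 0.004  0.12  ] [-0.02  0.01  3.72]
[0.4345 0.004  0.037 ] [-0.02  0.01  6.48]
0.62 [275.9, 186.0] (array([0.4325, 0.0052]), np.float64(0.9704084396362305))
0.59 [475.4, 0.0] (array([0.4345, 0.004 ]), np.float64(0.0))
```

View pics/w1.png

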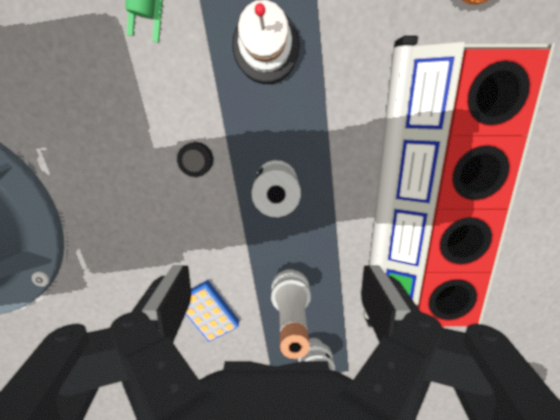

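The wrist view shows the plain steel sidelock at (276,190), and the space for the jaws is clear. The wrist fit agrees with the other cameras to about 2 mm.

{"op": "move_arm", "data": {"moves": [[[1,0,0,1.5,0,0,0],[1,0,0,3,0,0,0],[1,0,0,4.2,0,0,0],[1,0,0,5.2,0,0,0],[1,0,0,5.9,0,0,0],[1,0,0,6.3,0,0,0],[1,0,0,6.48,0,0,0],[1,0,0,6.48,0,0,0],[0.7,0,0,6.48,0,0,0],[0.5,0,0,6.48,0,0,0],[0,0,0,6.48,0,0,0],[0,0,0,6.48,0,0,0],[0,0,0,6.48,0,0,0],[0,0,0,6.48,0,0,0],[0,0,0,6.48,0,0,0],[0,0,0,6.48,0,0,0]]], "newtons": 60}}

```text
time: 3.9
position: [0.4348, 0.004, 0.0377]
orientation: [3.14, -0.0, 1.427]
contact_force: [-3.1, -0.4, 8.7]
grip_width: 0.573
```

```bash
python3 plan.py .4341 .0047 .137 .641 -.1815 .137 .641 -.1815 .061
```

```text
t 3.9 pos [0.4348 0.004  0.0377] w 0.5731027805834056 F [-3.1019 -0.3949  8.6679]
turn [ 0.01 -0.   -0.  ]
[0.4341 0.0047 0.137 ] [ 0.02 -0.02 -3.31]
[ 0.641  -0.1815  0.137 ] [-5.13  7.69 -3.3 ]
[ 0.641  -0.1815  0.061 ] [-5.13  7.69 -0.77]
```

{"op": "move_arm", "data": {"moves": [[[0,0,0,-1,0,0,0],[0,0,0,-2.2,0,0,0],[0,0,0,-3.3,0,0,0],[0,-0.7,1.05,-3.3,0,0,0],[0,-1.5,2.25,-3.3,0,0,0],[0,-2.3,3.45,-3.3,0,0,0],[0,-3.1,4.65,-3.3,0,0,0],[0,-3.9,5.85,-3.3,0,0,0],[0,-4.5,6.75,-3.3,0,0,0],[0,-4.9,7.35,-3.3,0,0,0],[0,-5.13,7.69,-3.3,0,0,0],[0,-5.13,7.69,-2.8,0,0,0],[0,-5.13,7.69,-2.2,0,0,0],[0,-5.13,7.69,-1.8,0,0,0],[0,-5.13,7.69,-1.8,0,0,0],[0,-5.13,7.69,-1.8,0,0,0]]]}}

```text
time: 5.5
position: [0.6405, -0.1814, 0.0912]
orientation: [-3.141, -0.0, 1.427]
contact_force: [0.2, 0.1, -7.1]
grip_width: 0.572
```

```bash
python3 plan.py .641 -.1815 .061
python3 - <<'E'
from h import *
for c in("wrist","top"):
    m=camera_model(c);z=manip.read_state()["position"][2]-.0377+.001;im=capture(c);cv2.imwrite(f"pics/{c}2.png",im[:,:,::-1])
    for d in spotter.cut_out(c,"holder_sidelock")[:3]:
        if np.hypot(*(np.array(d["position"])-proj(m,[[.641,-.1815,z+.06]])[0]))<60: print(c,d["score"],d["position"],fit(m,"holder_sidelock",d["region"],[.641,-.1815],z))
E
```

```text
t 5.5 pos [ 0.6405 -0.1814  0.0912] w 0.5721567204024435 F [ 0.2268  0.0963 -7.1249]
turn [-0. -0. -0.]
[ 0.641  -0.1815  0.061 ] [-0.    0.02  1.01]
wrist 0.92 [275.4, 295.6] (array([ 0.6389, -0.1805]), np.float64(0.9512864947319031))
```

View pics/wrist2.png

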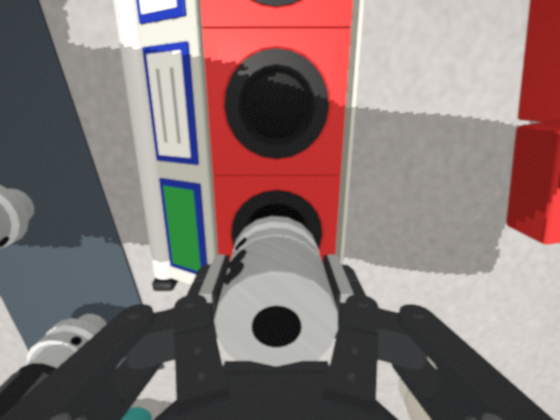

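The holder hangs centred over the black well of the green-labelled socket. I'll lower it slowly.

{"op": "move_arm", "data": {"moves": [[[0,0,0,0.3,0,0,0],[0,0,0,0.55,0,0,0],[0,0,0,0.75,0,0,0],[0,0,0,0.87,0,0,0],[0,0,0,0.92,0,0,0],[0,0,0,0.96,0,0,0],[0,0,0,0.99,0,0,0],[0,0,0,1.01,0,0,0],[0,0,0,1.01,0,0,0],[0,0,0,1.01,0,0,0]]]}}

```text
time: 6.7
position: [0.6406, -0.1815, 0.0607]
orientation: [3.141, 0.0, 1.427]
contact_force: [-0.7, -0.1, -7.2]
grip_width: 0.564
```

{"op": "move_arm", "data": {"moves": [[[0,0,0,0.03,0,0,0],[0,0,0,0.06,0,0,0],[0,0,0,0.06,0,0,0]]]}}

```text
time: 7.0
position: [0.6406, -0.1815, 0.059]
orientation: [3.141, 0.0, 1.427]
contact_force: [-1.4, 1.1, -3.9]
grip_width: 0.577
```

Contact is starting. One more mm, then release and back off.

{"op": "move_arm", "data": {"moves": [[[0,0,0,0.02,0,0,0],[0,0,0,0.04,0,0,0],[0,0,0,0.04,0,0,0],[0.65,0,0,0.04,0,0,0],[0.75,0,0,0.04,0,0,0],[1,0,0,0.04,0,0,0],[1,0,0,0.04,0,0,0],[1,0,0,0.04,0,0,0],[1,0,0,0.04,0,0,0],[1,0,0,-0.3,0,0,0],[1,0,0,-1.3,0,0,0],[1,0,0,-2.6,0,0,0],[1,0,0,-4,0,0,0],[1,0,0,-5.4,0,0,0],[1,0,0,-5.7,0,0,0],[1,0,0,-5.7,0,0,0]]]}}

```text
time: 8.6
position: [0.6414, -0.1817, 0.2321]
orientation: [3.138, 0.001, 1.427]
contact_force: [-0.2, 0.2, -0.8]
grip_width: 1.001
```

```bash
python3 plan.py .452 -.2675 .23 .452 -.2675 .063
python3 - <<'E'
from h import *
for c in("wrist","top"):
    m=camera_model(c);im=capture(c);cv2.imwrite(f"pics/{c}3.png",im[:,:,::-1])
    for d in spotter.cut_out(c,"holder_sidelock")[:4]:
        if np.hypot(*(np.array(d["position"])-proj(m,[[.641,-.1815,.08]])[0]))<60: print(c,d["score"],d["position"],fit(m,"holder_sidelock",d["region"],[.641,-.1815],.024))
E
```

```text
t 8.6 pos [ 0.6414 -0.1817  0.2321] w 1.0014048250904435 F [-0.2381  0.1821 -0.786 ]
turn [ 0.04  0.01 -0.  ]
[ 0.452  -0.2675  0.23  ] [-3.74 -5.84  0.05]
[ 0.452  -0.2675  0.063 ] [-3.73 -5.86  5.62]
wrist 0.96 [273.3, 192.7] (array([ 0.6385, -0.1798]), np.float64(0.9480153322219849))
top 0.24 [298.6, 158.6] (array([ 0.641 , -0.1815]), np.float64(0.0))
```

View pics/wrist3.png

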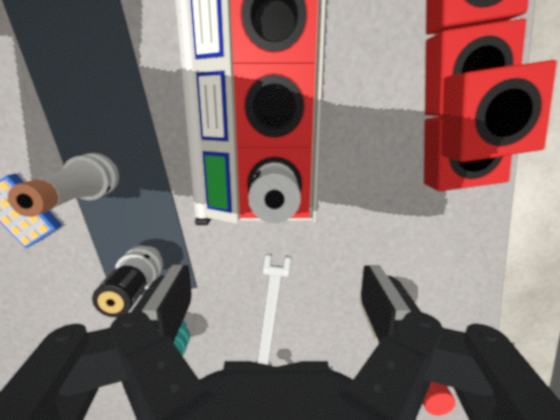

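The sidelock stands upright in the first socket at (275,195). Next is the near-black collet with the brass ring at (113,298). The turquoise one at (180,340) is the look-alike.

{"op": "move_arm", "data": {"moves": [[[1,-0.8,-1.25,0,0,0,0],[1,-1.8,-2.8,0,0,0,0],[1,-2.7,-4.2,0,0,0,0],[1,-3.4,-5.3,0,0,0,0],[1,-3.74,-5.85,0,0,0,0],[1,-3.74,-5.85,0,0,0,0],[1,-3.74,-5.85,1.4,0,0,0],[1,-3.74,-5.85,2.8,0,0,0],[1,-3.74,-5.85,4.1,0,0,0],[1,-3.74,-5.85,5,0,0,0],[1,-3.74,-5.85,5.5,0,0,0],[1,-3.74,-5.85,5.62,0,0,0],[1,-3.74,-5.85,5.62,0,0,0],[0.6,-3.74,-5.85,5.62,0,0,0],[0,-3.74,-5.85,5.62,0,0,0],[0,-3.74,-5.85,5.62,0,0,0],[0,-3.74,-5.85,5.62,0,0,0],[0,-3.74,-5.85,5.62,0,0,0],[0,-3.74,-5.85,5.62,0,0,0]]], "newtons": 60}}

```text
time: 10.7
position: [0.4516, -0.2677, 0.0621]
orientation: [3.14, 0.001, 1.427]
contact_force: [2.4, 0.3, 6.7]
grip_width: 0.48
```

```bash
python3 plan.py .452 -.2675 .2 .6532 -.0985 .2 .6532 -.0985 .084
```

```text
t 10.7 pos [ 0.4516 -0.2677  0.0621] w 0.4801049047107113 F [2.4055 0.3437 6.711 ]
turn [ 0.02  0.01 -0.  ]
[ 0.452  -0.2675  0.2   ] [ 0.01  0.02 -4.6 ]
[ 0.6532 -0.0985  0.2   ] [ 6.54  5.85 -4.59]
[ 0.6532 -0.0985  0.084 ] [ 6.55  5.84 -0.72]
```

{"op": "move_arm", "data": {"moves": [[[0,0,0,-1,0,0,0],[0,0,0,-2.3,0,0,0],[0,0,0,-3.6,0,0,0],[0,0,0,-4.6,0,0,0],[0,0.7,0.6,-4.6,0,0,0],[0,1.7,1.5,-4.6,0,0,0],[0,2.7,2.4,-4.6,0,0,0],[0,3.7,3.3,-4.6,0,0,0],[0,4.7,4.2,-4.6,0,0,0],[0,5.6,5,-4.6,0,0,0],[0,6.2,5.55,-4.6,0,0,0],[0,6.55,5.85,-4.6,0,0,0],[0,6.55,5.85,-4.6,0,0,0],[0,6.55,5.85,-3.8,0,0,0],[0,6.55,5.85,-2.8,0,0,0],[0,6.55,5.85,-2,0,0,0],[0,6.55,5.85,-1.6,0,0,0],[0,6.55,5.85,-1.6,0,0,0]]]}}

```text
time: 12.5
position: [0.6512, -0.0982, 0.1076]
orientation: [-3.138, 0.0, 1.426]
contact_force: [0.4, -0.2, -6.6]
grip_width: 0.478
```

```bash
python3 plan.py .6532 -.0985 .084
python3 - <<'E'
from h import *
c="wrist";m=camera_model(c);z=manip.read_state()["position"][2]-.0621+.003;im=capture(c);cv2.imwrite(f"pics/{c}4.png",im[:,:,::-1])
for d in spotter.cut_out(c,"holder_collet")[:2]: print(c,d["score"],d["position"],fit(m,"holder_collet",d["region"],[.653,-.0985],z))
E
```

```text
t 12.5 pos [ 0.6512 -0.0982  0.1076] w 0.47782722723536153 F [ 0.4456 -0.1637 -6.5531]
turn [-0.04  0.   -0.01]
[ 0.6532 -0.0985  0.084 ] [0.   0.07 0.79]
wrist 0.79 [278.7, 293.4] (array([ 0.6501, -0.0955]), np.float64(0.9549212455749512))
```

View pics/wrist4.png

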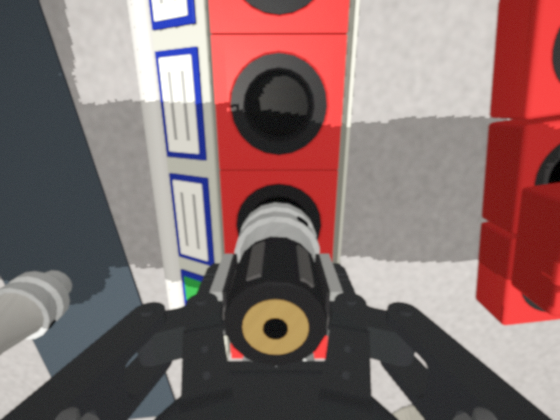

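The collet hangs over the second socket, still settling about 2 mm short in x. I'll nudge it and lower.

{"op": "move_arm", "data": {"moves": [[[0,-0.03,0.03,0,0,0,0],[0,-0.03,0.03,0.25,0,0,0],[0,-0.03,0.03,0.45,0,0,0],[0,-0.03,0.03,0.6,0,0,0],[0,-0.03,0.03,0.7,0,0,0],[0,-0.03,0.03,0.75,0,0,0],[0,-0.03,0.03,0.79,0,0,0],[0,-0.03,0.03,0.82,0,0,0],[0,-0.03,0.03,0.82,0,0,0]]]}}

```text
time: 13.5
position: [0.6535, -0.0991, 0.0846]
orientation: [3.141, 0.0, 1.427]
contact_force: [-0.6, 0.6, -6.7]
grip_width: 0.479
```

{"op": "move_arm", "data": {"moves": [[[0,0,0,0.03,0,0,0],[0,0,0,0.06,0,0,0],[0,0,0,0.06,0,0,0]]]}}

```text
time: 13.8
position: [0.6536, -0.0991, 0.0832]
orientation: [3.141, -0.0, 1.427]
contact_force: [-0.8, 0.3, -1.8]
grip_width: 0.48
```

{"op": "move_arm", "data": {"moves": [[[0,0,0,0.02,0,0,0],[0,0,0,0.03,0,0,0],[0.55,0,0,0.03,0,0,0],[0.65,0,0,0.03,0,0,0],[1,0,0,0.03,0,0,0],[1,0,0,0.03,0,0,0],[1,0,0,0.03,0,0,0],[1,0,0,0.03,0,0,0],[1,0,0,-0.3,0,0,0],[1,0,0,-1.3,0,0,0],[1,0,0,-2.6,0,0,0],[1,0,0,-4,0,0,0],[1,0,0,-5,0,0,0],[1,0,0,-5,0,0,0],[1,0,0,-5,0,0,0]]]}}

```text
time: 15.3
position: [0.6538, -0.0991, 0.2336]
orientation: [3.14, 0.0, 1.427]
contact_force: [-0.1, -0.3, -0.8]
grip_width: 1.0
```

```bash
python3 plan.py .4317 -.1433 .23 .4317 -.1433 .088
python3 - <<'E'
from h import *
c="wrist";m=camera_model(c);im=capture(c);cv2.imwrite(f"pics/{c}5.png",im[:,:,::-1])
for n,g,z in(("holder_collet",[.653,-.0985],.024),("holder_shrink",[.4317,-.1433],.003)):
  for d in spotter.cut_out(c,n)[:2]: print(n,d["score"],d["position"],fit(m,n,d["region"],g,z))
E
```

```text
t 15.3 pos [ 0.6538 -0.0991  0.2336] w 1.000197224016717 F [-0.1416 -0.3472 -0.8229]
turn [ 0.02  0.   -0.  ]
[ 0.4317 -0.1433  0.23  ] [-2.52 -7.12  0.11]
[ 0.4317 -0.1433  0.088 ] [-2.52 -7.12  4.84]
holder_collet 0.77 [276.7, 196.2] (array([ 0.6535, -0.0971]), np.float64(0.9622200727462769))
holder_collet 0.31 [265.7, 164.5] (array([ 0.6696, -0.0729]), np.float64(0.28639236092567444))
holder_shrink 0.84 [85.6, 255.7] (array([ 0.4309, -0.1419]), np.float64(0.9572305083274841))
```

View pics/wrist5.png

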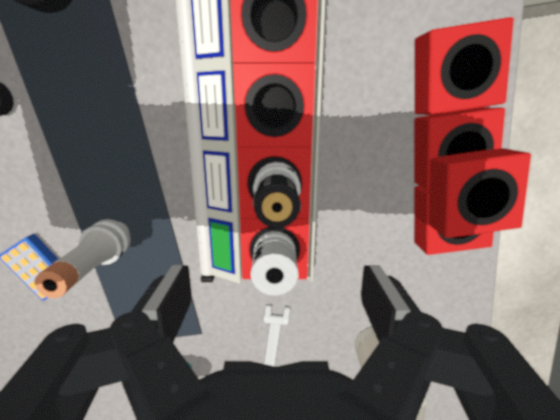

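Sidelock and collet are both seated in sockets 1 and 2. Next is the copper-nosed shrink at (56,280).

{"op": "move_arm", "data": {"moves": [[[1,-0.4,-1.2,0,0,0,0],[1,-1,-2.8,0,0,0,0],[1,-1.6,-4.4,0,0,0,0],[1,-2.1,-5.9,0,0,0,0],[1,-2.4,-6.8,0,0,0,0],[1,-2.52,-7.12,0,0,0,0],[1,-2.52,-7.12,0,0,0,0],[1,-2.52,-7.12,1,0,0,0],[1,-2.52,-7.12,2.2,0,0,0],[1,-2.52,-7.12,3.4,0,0,0],[1,-2.52,-7.12,4.3,0,0,0],[1,-2.52,-7.12,4.75,0,0,0],[1,-2.52,-7.12,4.84,0,0,0],[1,-2.52,-7.12,4.84,0,0,0],[0.5,-2.52,-7.12,4.84,0,0,0],[0,-2.52,-7.12,4.84,0,0,0],[0,-2.52,-7.12,4.84,0,0,0],[0,-2.52,-7.12,4.84,0,0,0],[0,-2.52,-7.12,4.84,0,0,0],[0,-2.52,-7.12,4.84,0,0,0]]], "newtons": 60}}

```text
time: 17.45
position: [0.4316, -0.1434, 0.0882]
orientation: [3.14, 0.0, 1.427]
contact_force: [-0.5, 0.9, 5.4]
grip_width: 0.339
```

```bash
python3 plan.py .4317 -.1433 .24 .6652 -.0155 .24 .6652 -.0155 .109
```

```text
t 17.45 pos [ 0.4316 -0.1434  0.0882] w 0.33903759452907956 F [-0.4886  0.9182  5.4108]
turn [ 0.01  0.   -0.  ]
[ 0.4317 -0.1433  0.24  ] [ 0.    0.01 -5.06]
[ 0.6652 -0.0155  0.24  ] [ 5.34  7.1  -5.05]
[ 0.6652 -0.0155  0.109 ] [ 5.34  7.09 -0.69]
```

{"op": "move_arm", "data": {"moves": [[[0,0,0,-1,0,0,0],[0,0,0,-2.4,0,0,0],[0,0,0,-3.8,0,0,0],[0,0,0,-5.05,0,0,0],[0,0.6,0.8,-5.05,0,0,0],[0,1.4,1.86,-5.05,0,0,0],[0,2.2,2.92,-5.05,0,0,0],[0,3,3.99,-5.05,0,0,0],[0,3.8,5.05,-5.05,0,0,0],[0,4.6,6.1,-5.05,0,0,0],[0,5.1,6.78,-5.05,0,0,0],[0,5.34,7.1,-5.05,0,0,0],[0,5.34,7.1,-5.05,0,0,0],[0,5.34,7.1,-4.2,0,0,0],[0,5.34,7.1,-3,0,0,0],[0,5.34,7.1,-2.1,0,0,0],[0,5.34,7.1,-1.7,0,0,0],[0,5.34,7.1,-1.7,0,0,0],[0,5.34,7.1,-1.7,0,0,0]]]}}

```text
time: 19.35
position: [0.6653, -0.0155, 0.14]
orientation: [3.14, -0.0, 1.427]
contact_force: [-0.5, -0.3, -6.6]
grip_width: 0.335
```

```bash
python3 plan.py .6652 -.0155 .110
python3 - <<'E'
from h import *
c="wrist";m=camera_model(c);z=manip.read_state()["position"][2]-.0882+.003;im=capture(c);cv2.imwrite(f"pics/{c}6.png",im[:,:,::-1])
for d in spotter.cut_out(c,"holder_shrink")[:2]: print(c,d["score"],d["position"],fit(m,"holder_shrink",d["region"],[.665,-.0155],z))
E
```

```text
t 19.35 pos [ 0.6653 -0.0155  0.14  ] w 0.33479935546849193 F [-0.4638 -0.3122 -6.6009]
turn [ 0.01 -0.   -0.  ]
[ 0.6652 -0.0155  0.11  ] [-0. -0.  1.]
wrist 0.64 [273.3, 276.0] (array([ 0.6638, -0.0139]), np.float64(0.9674423336982727))
```

View pics/wrist6.png

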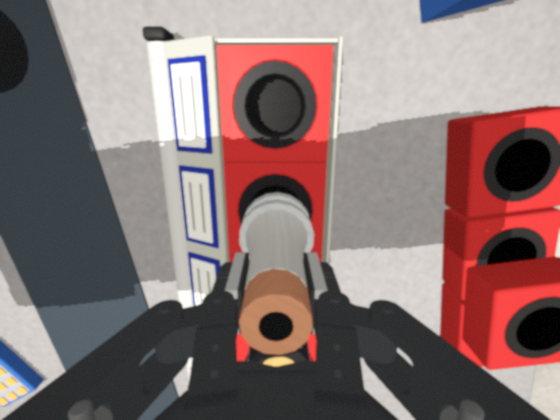

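The shrink holder hangs centred over the third socket.

{"op": "move_arm", "data": {"moves": [[[0,0,0,0.3,0,0,0],[0,0,0,0.6,0,0,0],[0,0,0,0.78,0,0,0],[0,0,0,0.88,0,0,0],[0,0,0,0.93,0,0,0],[0,0,0,0.96,0,0,0],[0,0,0,0.99,0,0,0],[0,0,0,1.02,0,0,0],[0,0,0,1.02,0,0,0]]]}}

```text
time: 20.35
position: [0.6654, -0.0153, 0.1093]
orientation: [3.14, -0.0, 1.427]
contact_force: [-3.3, 0.2, 5.2]
grip_width: 0.335
```

Seated, with light contact. Release and lift.

{"op": "move_arm", "data": {"moves": [[[0.4,0,0,0,0,0,0],[0.5,0,0,0,0,0,0],[1,0,0,0,0,0,0],[1,0,0,0,0,0,0],[1,0,0,0,0,0,0],[1,0,0,0,0,0,0],[1,0,0,0,0,0,0],[1,0,0,-0.3,0,0,0],[1,0,0,-1.3,0,0,0],[1,0,0,-2.6,0,0,0],[1,0,0,-4,0,0,0],[1,0,0,-4.5,0,0,0],[1,0,0,-4.5,0,0,0],[1,0,0,-4.5,0,0,0]]]}}

```text
time: 21.75
position: [0.665, -0.0152, 0.243]
orientation: [3.141, -0.0, 1.427]
contact_force: [-0.3, -0.5, -0.9]
grip_width: 1.001
```

```bash
python3 plan.py .439 .249 .244  .439 .249 .113
python3 - <<'E'
from h import *
for c in ("wrist","top"):
  m=camera_model(c);im=capture(c);cv2.imwrite(f"pics/{c}7.png",im[:,:,::-1])
  for n,g,z in(("holder_shrink",[.665,-.0155],.024),("holder_milling",[.44,.249],.003)):
    for d in spotter.cut_out(c,n)[:2]: print(c,n,d["score"],d["position"],fit(m,n,d["region"],g,z))
m=camera_model("top")
print("probe",ray(m,(190,247),.151),"blue",ray(m,(150,190),.08),"orange",ray(m,(184,152),.08))
E
```

```text
t 21.75 pos [ 0.665  -0.0152  0.243 ] w 1.0008764170790052 F [-0.2673 -0.5324 -0.8747]
turn [ 0. -0. -0.]
[0.439 0.249 0.244] [ 7.64 -8.72 -0.04]
[0.439 0.249 0.113] [ 7.64 -8.72  4.33]
wrist holder_milling 0.37 [49.8, 61.1] (array([0.44 , 0.249]), np.float64(0.0))
probe [0.45   0.1438 0.151 ] blue [0.5777 0.2565 0.08  ] orange [0.6659 0.1792 0.08  ]
```

View pics/wrist7.png

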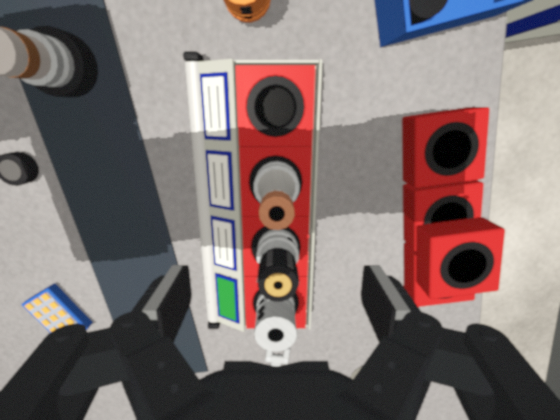

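Three are seated in order. Next is the milling holder, with a look from above first.

{"op": "move_arm", "data": {"moves": [[[1,0.8,-0.9,0,0,0,0],[1,1.9,-2.1,0,0,0,0],[1,3,-3.4,0,0,0,0],[1,4.1,-4.7,0,0,0,0],[1,5.2,-6,0,0,0,0],[1,6.3,-7.2,0,0,0,0],[1,7.1,-8.1,0,0,0,0],[1,7.64,-8.72,0,0,0,0],[1,7.64,-8.72,0,0,0,0],[1,7.64,-8.72,0,0,0,0],[1,7.64,-8.72,0,0,0,0]]]}}

```text
time: 23.15
position: [0.4394, 0.2485, 0.2428]
orientation: [-3.142, 0.0, 1.426]
contact_force: [0.0, 0.1, -0.5]
grip_width: 1.001
```

```bash
python3 plan.py .439 .249 .244  .439 .249 .113
python3 - <<'E'
from h import *
c="wrist";m=camera_model(c);im=capture(c);cv2.imwrite(f"pics/{c}8.png",im[:,:,::-1])
for d in spotter.cut_out(c,"holder_milling")[:2]: print(d["score"],d["position"],fit(m,"holder_milling",d["region"],[.44,.249],.003))
E
```

```text
t 23.15 pos [0.4394 0.2485 0.2428] w 1.001473701534916 F [ 0.0336  0.1204 -0.5097]
turn [-0.    0.   -0.01]
[0.439 0.249 0.244] [ 0.01 -0.01 -0.04]
[0.439 0.249 0.113] [ 0.01 -0.01  4.33]
0.56 [277.9, 189.5] (array([0.4372, 0.2519]), np.float64(0.9445057511329651))
```

View pics/wrist8.png

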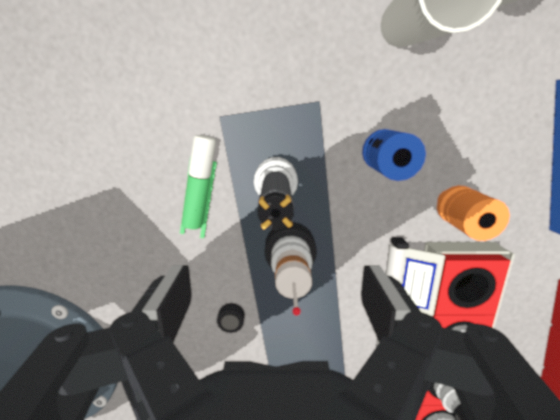

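The milling holder with gold inserts at (276,212) is confirmed, and the jaws have clear space.

{"op": "move_arm", "data": {"moves": [[[1,0.05,-0.01,1,0,0,0],[1,0.05,-0.01,2.2,0,0,0],[1,0.05,-0.01,3.2,0,0,0],[1,0.05,-0.01,3.9,0,0,0],[1,0.05,-0.01,4.25,0,0,0],[1,0.05,-0.01,4.33,0,0,0],[1,0.05,-0.01,4.33,0,0,0],[0.5,0.05,-0.01,4.33,0,0,0],[0,0.05,-0.01,4.33,0,0,0],[0,0.05,-0.01,4.33,0,0,0],[0,0.05,-0.01,4.33,0,0,0],[0,0.05,-0.01,4.33,0,0,0],[0,0.05,-0.01,4.33,0,0,0],[0,0.05,-0.01,4.33,0,0,0]]], "newtons": 60}}

```text
time: 24.65
position: [0.4392, 0.2508, 0.1137]
orientation: [3.141, -0.001, 1.427]
contact_force: [0.2, -0.2, 5.4]
grip_width: 0.364
```

```bash
python3 plan.py .439 .249 .24 .6772 .0675 .24 .6772 .0675 .135
```

```text
t 24.65 pos [0.4392 0.2508 0.1137] w 0.36367176758077974 F [ 0.2233 -0.2039  5.3809]
turn [ 0.01 -0.01 -0.  ]
[0.439 0.249 0.24 ] [-0.06  0.01 -4.21]
[0.6772 0.0675 0.24  ] [-4.91  8.73 -4.21]
[0.6772 0.0675 0.135 ] [-4.91  8.73 -0.71]
```

{"op": "move_arm", "data": {"moves": [[[0,0,0,-1,0,0,0],[0,0,0,-2.4,0,0,0],[0,0,0,-3.6,0,0,0],[0,0,0,-4.2,0,0,0],[0,-0.4,0.71,-4.2,0,0,0],[0,-1,1.78,-4.2,0,0,0],[0,-1.6,2.84,-4.2,0,0,0],[0,-2.2,3.91,-4.2,0,0,0],[0,-2.8,4.98,-4.2,0,0,0],[0,-3.4,6.05,-4.2,0,0,0],[0,-4,7.11,-4.2,0,0,0],[0,-4.5,8,-4.2,0,0,0],[0,-4.91,8.73,-4.2,0,0,0],[0,-4.91,8.73,-4.2,0,0,0],[0,-4.91,8.73,-3.3,0,0,0],[0,-4.91,8.73,-2.3,0,0,0],[0,-4.91,8.73,-1.7,0,0,0],[0,-4.91,8.73,-1.7,0,0,0],[0,-4.91,8.73,-1.7,0,0,0]]]}}

```text
time: 26.55
position: [0.6765, 0.0675, 0.1644]
orientation: [-3.141, 0.0, 1.427]
contact_force: [0.5, 0.4, -7.2]
grip_width: 0.358
```

```bash
python3 plan.py .6772 .0675 .135
python3 - <<'E'
from h import *
c="wrist";m=camera_model(c);z=manip.read_state()["position"][2]-.1137+.003;im=capture(c);cv2.imwrite(f"pics/{c}9.png",im[:,:,::-1])
for d in spotter.cut_out(c,"holder_milling")[:2]: print(c,d["score"],d["position"],fit(m,"holder_milling",d["region"],[.677,.0675],z))
E
```

```text
t 26.55 pos [0.6765 0.0675 0.1644] w 0.35766802970682005 F [ 0.5402  0.4348 -7.1633]
turn [-0.01  0.    0.  ]
[0.6772 0.0675 0.135 ] [0.   0.02 0.98]
wrist 0.79 [277.0, 272.9] (array([0.675 , 0.0682]), np.float64(0.9133041501045227))
```

View pics/wrist9.png

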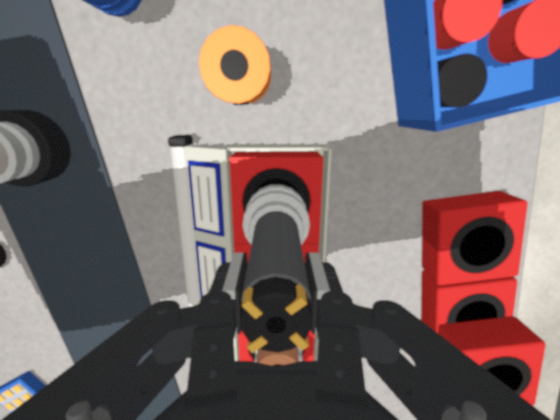

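The milling holder hangs over the fourth socket. Lowering now.

{"op": "move_arm", "data": {"moves": [[[0,0,0,0.3,0,0,0],[0,0,0,0.6,0,0,0],[0,0,0,0.78,0,0,0],[0,0,0,0.88,0,0,0],[0,0,0,0.92,0,0,0],[0,0,0,0.95,0,0,0],[0,0,0,0.98,0,0,0],[0,0,0,0.98,0,0,0]]]}}

```text
time: 27.45
position: [0.6771, 0.0673, 0.1349]
orientation: [3.141, -0.0, 1.427]
contact_force: [-0.3, -0.2, -7.7]
grip_width: 0.36
```

{"op": "move_arm", "data": {"moves": [[[0,0,0,0.02,0,0,0],[0,0,0,0.04,0,0,0],[0,0,0,0.04,0,0,0]]]}}

```text
time: 27.75
position: [0.6772, 0.0673, 0.1347]
orientation: [3.14, -0.0, 1.427]
contact_force: [-3.5, -0.6, 5.5]
grip_width: 0.362
```

{"op": "move_arm", "data": {"moves": [[[0.42,0,0,0,0,0,0],[0.52,0,0,0,0,0,0],[1,0,0,0,0,0,0],[1,0,0,0,0,0,0],[1,0,0,0,0,0,0],[1,0,0,0,0,0,0],[1,0,0,0,0,0,0],[1,0,0,-0.3,0,0,0],[1,0,0,-1.3,0,0,0],[1,0,0,-2.6,0,0,0],[1,0,0,-3.8,0,0,0],[1,0,0,-3.8,0,0,0],[1,0.5,-1,-3.8,0,0,0],[1,1.3,-2.5,-3.8,0,0,0],[1,2.1,-4,-3.8,0,0,0],[1,2.9,-5.5,-3.8,0,0,0],[1,3.5,-7,-3.8,0,0,0],[1,3.5,-7,-3.8,0,0,0]]]}}

```text
time: 29.55
position: [0.48, 0.2035, 0.2484]
orientation: [-3.141, -0.001, 1.431]
contact_force: [1.7, 0.8, 0.0]
grip_width: 0.999
```

```bash
python3 plan.py
python3 - <<'E'
from h import *
ims=[]
W=dict(holder_sidelock=[.641,-.1815],holder_collet=[.653,-.0985],holder_shrink=[.665,-.0155],holder_milling=[.677,.0675])
for c in("scene","top"):
  m=camera_model(c);im=capture(c);ims.append(im)
  for n,g in W.items():
    for d in spotter.cut_out(c,n)[:4]:
      x,s=fit(m,n,d["region"],g,.024)
      if s>.6: print(c,n,round(d["score"],2),x,round(s,3))
a=cv2.resize(ims[0][80:300,180:420],(436,400));b=cv2.resize(ims[1][110:300,120:400],(360,244))
o=np.zeros((400,796,3),np.uint8);o[:,:436]=a;o[:244,436:]=b
cv2.imwrite("pics/final.png",o[:,:,::-1])
E
```

```text
t 29.55 pos [0.48   0.2035 0.2484] w 0.9994581360355564 F [1.6695 0.815  0.0281]
turn [-0.01 -0.01  0.04]
scene holder_sidelock 0.74 [ 0.6401 -0.1826] 0.904
scene holder_collet 0.79 [ 0.6559 -0.1002] 0.908
scene holder_shrink 0.66 [ 0.6656 -0.0165] 0.882
scene holder_milling 0.68 [0.6759 0.0684] 0.861
top holder_sidelock 0.85 [ 0.6409 -0.1809] 0.89
top holder_collet 0.89 [ 0.6558 -0.0988] 0.948
top holder_shrink 0.79 [ 0.6655 -0.0152] 0.918
top holder_milling 0.58 [0.6768 0.0663] 0.926
```

View pics/final.png

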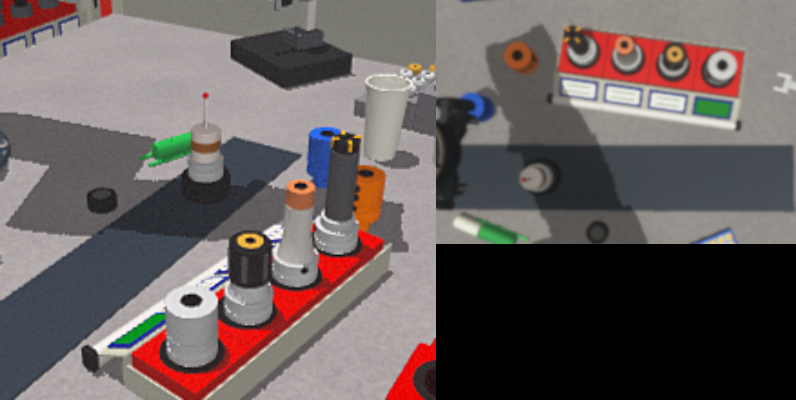

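All four are upright and seated in order from the green label, and the probe has not moved.

```bash
python3 -c "from workcell import ticket;print(ticket.sign_off())"
```

```text
the job is handed in; nothing more can be done
None
```

All four holders are in the red sockets in order of length. Starting behind the green label they run sidelock, collet, shrink, milling. I handed the job in at about 30 s on the robot's clock.

- **Position and seating:** The last scene and top pictures show all four upright with their flanges on the sockets. The measured positions are within about 3 mm of the socket centres. The collet shows the largest offset, about 3 mm away from the labels.
- **Forces:** Each holder was let go after only light contact. The wrist force readings at the end of each move stayed under about 9 N.
- **Everything else:** The touch probe looks unmoved, though I judged that by eye and did not measure it. The blue, orange and turquoise look-alikes were not touched. The gripper was open and clear of everything at hand-in.
- **Checks that failed or disagreed:** The networks sometimes missed a holder or ranked a look-alike first, so I chose by position and description instead. The cameras differed from each other by up to about 3 mm. Lowering to contact suggested the mat is about 3 mm thick rather than the 1 mm I had assumed.

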